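# Switch the column selector four clicks on and start the run

## Robot

A 7-joint arm with a two-finger parallel gripper is mounted at the origin on the work surface. World frame = base frame: x ahead of the robot, y to its left, z up, the work surface at z = 0. Lengths are in m, angles in rad, forces in N, time in s.
With the tool pointing down it reaches from about 0.4 to 0.85 m from the base axis. Payload 10.4 kg.
Tool frame: the origin (TCP) lies midway between the tips of the shut fingers; the grasp point (between the pads) lies 19 mm behind it; z points along the fingers, y is the line along which they close (so a half turn about z gives the same grasp; the last joint's range is limited). The gripper opens to 85 mm and grips with 20 to 120 N. Pads are 22 mm wide; open, the fingers measure 114 mm over their backs; the gripper's body (76 mm by 85 mm) begins 54 mm behind the grasp point. The pads swing forward as they close: fully open they stand 13 mm farther back than shut.
Start: joints at [1.323, 0.332, -0.065, 1.46, 0.022, 1.35, -0.088], TCP at [0.139, -0.609, 0.231] pointing down, gripper open.
Joint ranges: [-2.6, 2.6], [-0.5, 2.12], [-1.47, 1.34], [0.16, 2.42], [-1.27, 4.41], [0.06, 2.06], [-2.6, 2.6]. Speed limits (rad/s): [2.22, 2.22, 2.79, 2.79, 3.14, 3.14, 3.14].

## Interface

Orientations are given as [roll, pitch, yaw] about the fixed x, y, z axes, in that order (R = Rz(yaw) Ry(pitch) Rx(roll)).
In Python, from rig import sensors, viewer, workorder gives the robot as it stands.
- The arm moves only by the tool apply_moves, never from a script. Its argument "plan" is a list of rows, each a list of 5 numbers: the finger opening in cm, from 0 to 8.54, then the shift along the world's x, y, z in cm, then the turn about the world's z in degrees. In form: [[fingers, tx, ty, tz, turn], ...]. A call has 1 to 10 rows; each row shifts and turns the commanded pose from where the row before left it; what a row does not reach is not made up. A row lasts 1/12 s, in which the tool goes at most 41.7 mm and 7.16 degrees, less where a joint would pass 70% of its speed; a pose out of reach is approached as far as the arm can. A call with a gripper value outside its range is refused whole. The fingers move at their own pace and stop on an object; "newtons" is the grip in N (left out, the last holds). Time passes only in rows, so rows that do not move let the fingers close. It gives the time, the measured TCP pose, the force, the opening and the grip force at its end, in the units of the state.
- sensors.sense(): the state, without advancing time (a new reading comes with each control period).
- viewer.get_image(name): name is "side" or "top"; returns the picture (400x640x3 uint8, blue, green, red); there is no depth.
- viewer.calibration(name): a dict with "fx", "fy", "cx", "cy" (pixels), "rvec" (rotation vector, rad) and "tvec" (3), from world to camera coordinates, as OpenCV has them. Camera axes: x right, y down, z forward; pixel columns grow to the right and rows downward; lengths in m; the calibration is good to about 2 mm. A picture is of the moment at which its call begins. calibration takes no time and is no camera call.
- workorder.sign_off(): hands the job in; it is judged then, once.
Trained networks look in the newest picture that a camera, given by its name, has taken for a name from the list of things; names that differ only in an ending like _2 or _b are one class to them, and where a whole thing is asked for, a point or a joint stands for the part that bears it (a point fixed in the world has none). Each returns a list of dicts, best first, with "conf" (0 to 1); they miss things now and then, are a little off and sometimes report something else, mostly with a low value. They report only what shows in the picture. A call takes as long as a camera call. They do not tell look-alikes from the thing itself.
- viewer.spot_in(name, camera): "xy" ([column, row] in pixels, amid what is visible of it).
- viewer.tip_of(name, camera): "xy" ([column, row] in pixels: a listed point, or the origin of a listed thing).
The state is a dict: "clock": time; "q": joint angles; "qvel": joint speeds; "joint_torque": joint torques, N m; "eef_pos": TCP position; "orientation": TCP orientation; "wrist_force": force on the tool from outside, world axes, zero at the start; "torque": the same for the moment, N m; "gripper_width": opening from 0.0 (shut) to 1.0 (fully open); "grip_force": force on a finger pad.
Only numpy, scipy, OpenCV 4.12 (cv2) and the standard library are available. Lean on these libraries where they do the work, as an engineer would, in place of code of your own. Each camera call takes 0.05 s, during which the arm holds its last target. There are 200 camera calls.

## Task

Switch the chromatograph over to the column for the next run: with a fingertip, push the lever of the click-stop selector dial on the valve stand clockwise (seen from above) by exactly four clicks, without going past the fourth, and leave it resting in that click. Then press the green start button on the grey run box right down and let it go. Push and press only: do not grip the dial, and leave the bottle, loose column, spanner and beaker where they are.

Things in the scene. Friction and masses are not known exactly. Their poses are not given: they have to be found in the camera images.
- selector (a joint): Angle in rad of the click-stop dial, 0 in its starting click, growing clockwise seen from above. One click each 30 deg (0.524 rad); four clicks = 2.094. About 0.15 N m (3 N at the lever's end) takes it off a click; resistance fades to nothing halfway, then it snaps on by itself into the next click, ahead of the finger, and stays. Stops at -1.05 and 4.19; it can be turned too far or back.
- selector_axis (a point): Point on the dial's vertical axis, level with its lever's top, 150 mm above the bench. The dial, on the deck of the valve stand, is a black ribbed round hub, 42 mm in diameter, 114 to 154 mm above the bench, with one finger lever.
- lever_tip (a point): Point on the lever's top, 62 mm from the axis, 6 mm short of its rounded end; it turns with the dial, and the lever points from selector_axis to it. The lever is a straight black bar with a white line on top, 12 mm wide, 128 to 150 mm above the bench (its flanks to 147), out to 68 mm radius; around and beneath it is open space down to the deck at 110 mm.
- valve_stand: Aluminium stand, fixed, 150 x 120 mm; its deck is 125 x 120 mm, 110 mm above the bench, with a light grey ring of twelve dark blue marks below the lever, one for each click. The steel valve body hangs below, four short columns are clipped on its back (+x). Origin on the bench under the dial's axis; at the start the lever points along its -x.
- start_button (a joint): Travel in m of the green push button on the grey run box: 0 out, 0.006 fully down, straight downwards. It springs back by itself. It needs about 1.5 N to start and 5 N fully down.
- start_button_top (a point): Centre of the top of the green button, 28 mm in diameter, 54 mm above the bench when out. It stands in a black round collar 44 mm in diameter whose top is 44 mm above the bench.
- start_box: Grey run box fixed to the bench, 80 x 110 x 32 mm (x, y, z), green button in the middle of its top. Origin at the centre of its underside. It stands left or right of the valve stand.
- solvent_bottle: Amber bottle with a white label and a blue cap, 86 mm in diameter, 176 mm high, loose, on the other side of the valve stand from the run box; not to be disturbed. Origin at the centre of its underside.
- loose_column: Spare steel column lying on the bench to the right of the valve stand, 194 mm long along its x, 18 mm high, loose; not to be disturbed. Origin at the middle of its underside.
- spanner: Steel spanner 150 mm long along its x, lying flat on the bench to the left of the valve stand, loose; not to be disturbed. Origin on its underside.
- beaker: Beaker 60 mm in diameter, 75 mm high, on the bench to the left of the valve stand and beyond the spanner, loose; not to be disturbed. Origin at the centre of its underside.
There are look-alikes about, which are no part of the job. Several things have the shape of the valve_stand; the one meant has the colours described above.

How it is judged:
On the way, in this order (a step that is already met when the one before it is completed fails the run):
1. the selector dial rests in the fourth click clockwise (value of joint selector between 1.9897 and 2.1991 rad and velocity of joint selector between -0.2 and 0.2 rad/s), for 0.2 s.
2. the start button is pressed right down (value of joint start_button above 0.0045 m).
At the end, for the whole second after the job is handed in: The dial rests in the fourth click clockwise from the start (within 0.2 of a click, 0.10 rad), the start button has been pressed at least 4.5 mm down after that and has come back to within 1.5 mm of fully out, and bottle, loose column, spanner and beaker stand within 20 mm of where they were (value of joint selector between 1.9897 and 2.1991 rad and value of joint start_button below 0.0015 m and distance of each of solvent_bottle, loose_column, spanner, beaker from where it was at the start of the episode below 0.02 m); the robot touches nothing.
It fails at once if the dial is turned past the fourth click (halfway to the fifth) (value of joint selector above 2.3562 rad).
It fails at once if the dial is turned the wrong way by half a click (value of joint selector below -0.2618 rad).
It fails at once if the start button is pressed while the dial is not in the fourth click (value of joint start_button above 0.003 m and (value of joint selector below 1.9373 rad or value of joint selector above 2.2515 rad)).
It fails at once if the dial is gripped: fingers press on both opposite flanks of its lever or hub at once (resting on its top does not count) ((contact force between the fingers and selector_c0 above 1 N or contact force between the fingers and selector_c1 above 1 N) and (contact force between the fingers and selector_c2 above 1 N or contact force between the fingers and selector_c3 above 1 N)).
It fails at once if the bottle, loose column, spanner or beaker is moved, lifted or knocked over (distance of any of solvent_bottle, loose_column, spanner, beaker from where it was at the start of the episode above 0.02 m or angle between any of solvent_bottle, beaker's own z axis and vertical above 0.5 rad).
It also fails if it takes over 64 s, if anything falls off the work surface, if the arm or the gripper's body presses on something with over 40 N, if the wrist force passes 120 N, or if a joint passes its speed limit or range.

## Working session

There is one attempt and no reset: what is moved stays moved. The work goes in short steps, Python scripts to look and compute and a tool call to move; the robot and the scene stay as the last step left them, time stands still between calls to the robot, and variables do not carry over. Pictures are saved under pics/ and viewed, at most 10 in all, crops included, and the job is handed in when it is done.

Besides the shell and the picture viewer there is one more tool, called after ">>>" in YAML: its name, and indented under it one key for each argument. apply_moves: Moves the arm, as the interface text tells. Its arguments: {"type":"object","properties":{"plan":{"type":"array","items":{"type":"array","items":{"type":"number"}}},"newtons":{"type":"number"}},"required":["plan"]}

```bash
ls; mkdir -p pics; cat > h.py <<'E'
import numpy as np, cv2
from rig import sensors, viewer, workorder
def cal(n):
    c=viewer.calibration(n); K=np.array([[c['fx'],0,c['cx']],[0,c['fy'],c['cy']],[0,0,1.]])
    return K,cv2.Rodrigues(np.array(c['rvec'],float))[0],np.array(c['tvec'],float)
def at_z(n,xy,z):
    K,R,t=cal(n); d=R.T@np.linalg.inv(K)@np.array([*xy,1.]); o=-R.T@t
    return (o+d*(z-o[2])/d[2]).round(4)
def proj(n,p):
    K,R,t=cal(n); v=K@(R@np.array(p,float)+t); return (v[:2]/v[2]).round(1)
E
python3 - <<'E'
from h import *
for n in('side','top'):
    cv2.imwrite(f'pics/{n}0.png',viewer.get_image(n))
    K,R,t=cal(n);print(n,'cam at',-R.T@t)
    for k,z in [('selector_axis',.15),('lever_tip',.15),('start_button_top',.054),('solvent_bottle',0),('loose_column',0),('spanner',0),('beaker',0),('valve_stand',0)]:
        print(k,[(round(d['conf'],2),np.round(d['xy']).tolist(),at_z(n,d['xy'],z)[:2].tolist()) for d in viewer.tip_of(k,n)[:3]])
s=sensors.sense();print(s['clock'],s['eef_pos'],s['orientation'],s['wrist_force'])
E
```

```text
pics
side cam at [0.43244709 0.83098987 0.77503785]
selector_axis [(0.92, [284.0, 168.0], [0.5824, -0.0729]), (0.8, [410.0, 129.0], [0.2127, -0.2944]), (0.72, [206.0, 167.0], [0.7974, -0.0769])]
lever_tip [(0.92, [225.0, 158.0], [0.7555, -0.1201]), (0.86, [308.0, 164.0], [0.5169, -0.0933]), (0.77, [393.0, 166.0], [0.2845, -0.0861])]
start_button_top [(0.44, [333.0, 301.0], [0.4416, 0.2882])]
solvent_bottle [(0.89, [333.0, 166.0], [0.4506, -0.3079])]
loose_column [(0.54, [289.0, 168.0], [0.6002, -0.2943])]
spanner [(0.68, [270.0, 319.0], [0.5829, 0.302])]
beaker [(0.65, [244.0, 300.0], [0.651, 0.2512]), (0.32, [288.0, 169.0], [0.6045, -0.2865])]
valve_stand [(0.89, [289.0, 212.0], [0.5762, -0.0671]), (0.59, [213.0, 208.0], [0.8056, -0.0758]), (0.59, [407.0, 168.0], [0.2053, -0.2986])]
top cam at [ 0.40507117 -0.01351925  1.11567451]
selector_axis [(0.95, [452.0, 341.0], [0.2015, -0.287]), (0.8, [351.0, 76.0], [0.8029, -0.0754]), (0.64, [348.0, 274.0], [0.3458, -0.0629])]
lever_tip [(0.83, [370.0, 91.0], [0.7647, -0.1191]), (0.78, [360.0, 302.0], [0.2846, -0.088]), (0.64, [364.0, 196.0], [0.519, -0.1006])]
start_button_top [(0.41, [204.0, 233.0], [0.4419, 0.2888])]
solvent_bottle [(0.97, [436.0, 235.0], [0.4359, -0.2987])]
loose_column [(0.81, [431.0, 174.0], [0.5943, -0.2914])]
spanner [(0.91, [203.0, 179.0], [0.5848, 0.3108])]
beaker [(0.85, [223.0, 156.0], [0.6461, 0.2573]), (0.64, [435.0, 236.0], [0.4321, -0.296])]
valve_stand [(0.89, [346.0, 104.0], [0.7865, -0.0702]), (0.72, [348.0, 183.0], [0.5729, -0.0738]), (0.67, [433.0, 329.0], [0.1994, -0.2833])]
0.9 [ 0.13934099 -0.60929766  0.23137105] [ 3.14146858e+00 -3.24489822e-05  2.24826729e-01] [-0.48061836 -0.03152395  0.64292886]
```

View pics/side0.png

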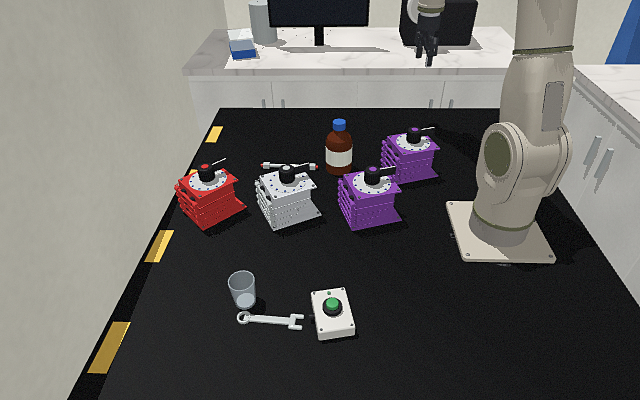

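View pics/top0.png

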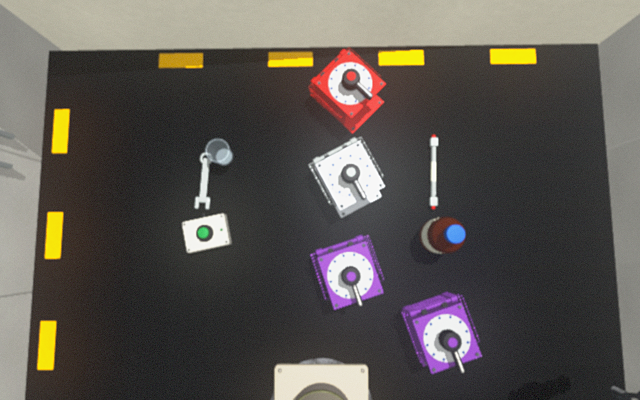

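The aluminium stand is the middle one, around (350,175) in the top view and (287,195) in the side view. The run box is on the left, with its button at (204,233) in the top view. I'll measure the dial more closely.

```bash
python3 - <<'E'
from h import *
a=cv2.imread('pics/top0.png')[130:225,300:395]; b=cv2.imread('pics/side0.png')[145:240,245:340]
im=np.hstack([cv2.resize(x,(400,400),interpolation=cv2.INTER_CUBIC) for x in(a,b)])
cv2.imwrite('pics/crop.png',im)
# repeated network reads
for n in('side','top'):
  for k,z in [('selector_axis',.15),('lever_tip',.15),('start_button_top',.054)]:
    for i in range(3):
      viewer.get_image(n)
      for d in viewer.tip_of(k,n):
        p=at_z(n,d['xy'],z)
        if (k!='start_button_top' and .5<p[0]<.65) or (k=='start_button_top'): print(n,k,round(d['conf'],2),np.round(d['xy'],1),p[:2])
E
```

```text
side selector_axis 0.83 [282.8 167.6] [ 0.585  -0.0763]
side selector_axis 0.26 [289.1 210.8] [0.5491 0.1042]
side selector_axis 0.66 [283.6 167.7] [ 0.5827 -0.0758]
side selector_axis 0.61 [285.4 168.5] [ 0.5774 -0.0721]
side lever_tip 0.59 [304.9 163.7] [ 0.5259 -0.0961]
side lever_tip 0.86 [304.7 166.3] [ 0.5255 -0.0834]
side lever_tip 0.79 [305.  164.4] [ 0.5254 -0.0927]
side start_button_top 0.5 [333.3 302. ] [0.4405 0.2919]
side start_button_top 0.68 [332.1 302.1] [0.443  0.2922]
side start_button_top 0.64 [286.9 169.1] [ 0.5946 -0.2075]
side start_button_top 0.65 [333.7 303.3] [0.4395 0.2952]
top selector_axis 0.61 [350.8 169.7] [ 0.5803 -0.072 ]
top selector_axis 0.51 [346.9 181.6] [ 0.5529 -0.0628]
top selector_axis 0.85 [349.7 175.1] [ 0.5678 -0.0693]
top selector_axis 0.54 [345.2 182.6] [ 0.5506 -0.0589]
top selector_axis 0.64 [350.5 170.7] [ 0.578  -0.0713]
top lever_tip 0.79 [365.4 197.5] [ 0.5163 -0.1042]
top lever_tip 0.74 [201.3 179.5] [0.56   0.2704]
top lever_tip 0.83 [366.3 196.2] [ 0.5192 -0.1063]
top lever_tip 0.85 [363.8 196.2] [ 0.5193 -0.1006]
top start_button_top 0.61 [434.8 234.5] [ 0.4349 -0.2817]
top start_button_top 0.53 [204.8 232.9] [0.4411 0.2863]
top start_button_top 0.54 [203.5 229.5] [0.4495 0.2898]
top start_button_top 0.56 [203.7 232.9] [0.4411 0.2891]
```

View pics/crop.png

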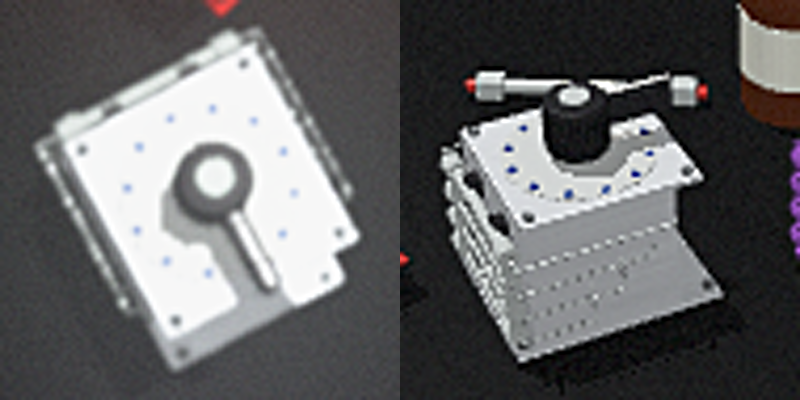

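```bash
python3 - <<'E'
from h import *
f=95/400
m=np.array([(212,108),(254,121),(284,152),(294,192),(282,233),(208,272),(166,261),(137,230),(127,187),(139,147),(170,118)])*f+[300-.38,130-.38]
P=np.array([at_z('top',p,.11)[:2] for p in m])
A=np.c_[2*P,np.ones(len(P))];c=np.linalg.lstsq(A,(P**2).sum(1),rcond=None)[0]
C=c[:2];r=np.sqrt(c[2]+C@C);print('ring C',C,'r',r)
ang=np.degrees(np.arctan2(*(P-C).T[::-1]));print((ang%30).round(1))
for z,p in[(.154,(215,178)),(.15,(272,287))]:
  print(at_z('top',np.array(p)*f+[300-.38,130-.38],z))
a=np.radians(205)
for t in(203,206): 
  a=np.radians(t);q=[C[0]+.062*np.cos(a),C[1]+.062*np.sin(a),.15]
  print(t,q,proj('top',q),proj('side',q))
print(proj('side',[*C,.154]))
E
```

```text
ring C [ 0.57539228 -0.0712651 ] r 0.04699478269617386
[28.  27.4 27.2 28.3 28.3 27.8 27.8 28.5 27.4 28.  28.1]
[ 0.5745 -0.0714  0.154 ]
[ 0.5156 -0.1015  0.15  ]
203 [np.float64(0.5183209756003335), np.float64(-0.09549042522277011), 0.15] [361.5 196.6] [307.6 163.9]
206 [np.float64(0.5196670456438365), np.float64(-0.09844410635735795), 0.15] [362.8 196. ] [307.2 163.2]
[286.  167.5]
```

Axis at (0.575, −0.071) and lever pointing at 207.9°. Ring radius, tip distance and the side view all agree. I'll go above the trailing side of the lever with the fingers shut and turned so they sit flat against its flank.

>>> apply_moves:
  plan:
    - [0,2,2.4,0,5.2]
    - [0,2,2.4,0,5.2]
    - [0,2,2.4,0,5.2]
    - [0,2,2.4,0,5.2]
    - [0,2,2.4,0,5.2]
    - [0,2,2.4,0,5.2]
    - [0,2,2.4,0,5.2]
    - [0,2,2.4,0,5.2]
    - [0,2,2.4,0,5.2]
    - [0,2,2.4,0,5.2]
  newtons: 20

```text
clock: 3.53
eef_pos: [0.3401, -0.368, 0.2316]
orientation: [3.141, 0.0, 1.137]
wrist_force: [-0.1, -0.6, 0.5]
gripper_width: 0.002
grip_force: 0.0
```

>>> apply_moves:
  plan:
    - [0,2,2.4,0,5.2]
    - [0,2,2.4,0,5.2]
    - [0,2,2.4,0,5.2]
    - [0,2,2.4,0,5.2]
    - [0,2,2.4,0,5.2]
    - [0,2,2.4,0,5.2]
    - [0,2,2.4,0,5.2]
    - [0,2,2.4,0,5.2]
    - [0,2,2.4,0,5.2]
    - [0,2,2.4,0,5.2]

```text
clock: 4.37
eef_pos: [0.5402, -0.1281, 0.2316]
orientation: [3.141, 0.0, 2.044]
wrist_force: [0.1, -0.0, -0.1]
gripper_width: -0.001
grip_force: 0.0
```

>>> apply_moves:
  plan:
    - [0,0,0,0,0]
    - [0,0,0,0,0]

```text
clock: 4.53
eef_pos: [0.5401, -0.1273, 0.2312]
orientation: [3.141, -0.001, 2.043]
wrist_force: [-0.7, -1.2, 0.2]
gripper_width: -0.003
grip_force: 0.0
```

```bash
python3 - <<'E'
from h import *
s=sensors.sense();print(s['clock'],s['eef_pos'],np.degrees(s['orientation']),s['wrist_force'],np.round(s['q'],2),s['gripper_width'])
E
```

```text
4.5333 [ 0.54007616 -0.1273445   0.2312408 ] [ 1.79964059e+02 -4.83742743e-02  1.17082336e+02] [-0.67928222 -1.15465339  0.22894662] [ 0.72  0.24 -0.67  1.62  0.15  1.33  0.51] -0.0034050543018461577
```

>>> apply_moves:
  plan:
    - [0,0.4,0.2,-3,0.8]
    - [0,0,0,-3,0]
    - [0,0,0,-2.5,0]
    - [0,0,0,-1.4,0]
    - [0,0,0,0,0]

```text
clock: 4.95
eef_pos: [0.5408, -0.1285, 0.1291]
orientation: [-3.137, -0.003, 2.051]
wrist_force: [0.0, 0.3, -0.4]
gripper_width: 0.002
grip_force: 0.0
```

```bash
cat >> h.py <<'E'
C=np.array([.575,-.0713]); PH=207.9
def rel():
    s=sensors.sense(); p=np.array(s['eef_pos']); v=p[:2]-C
    yaw=np.degrees(s['orientation'][2]); ph=np.radians((yaw+90)%360)
    u=np.array([np.cos(ph),np.sin(ph)]);n=np.array([-u[1],u[0]])
    print('t',s['clock'],'p',p.round(4),'yaw',yaw.round(1),'click of tool',((PH-np.degrees(ph))/30).round(2),'r,d mm',(1e3*(v@u)).round(1),(1e3*(v@n)).round(1),'F',np.round(s['wrist_force'],1),'Fpush',round(-np.array(s['wrist_force'])[:2]@-n,1),'q',np.round(s['q'],2))
    return s
E
python3 - <<'E'
from h import *
rel()
im=[cv2.resize(viewer.get_image(n)[y:y+95,x:x+95],(400,400),interpolation=cv2.INTER_CUBIC) for n,x,y in(('top',300,130),('side',245,130))]
cv2.imwrite('pics/c1.png',np.hstack(im))
# plan: tool poses for lever-frame r=52mm, d(mm) at click k
def pose(k,d,r=.052):
    a=np.radians(PH-30*k);u=np.array([np.cos(a),np.sin(a)]);n=np.array([-u[1],u[0]]);return C+r*u+d*n
for d in(.033,.021,.017):print(d,pose(0,d).round(4))
for k in np.arange(0,4.01,.1667):print(round(k,2),(100*pose(k,.017)).round(2),(100*(pose(k+.1667,.017)-pose(k,.017))).round(2))
E
```

```text
t 4.95 p [ 0.5408 -0.1285  0.1291] yaw 117.5 click of tool 0.01 r,d mm 56.8 34.9 F [ 0.   0.3 -0.4] Fpush -0.2 q [ 0.7   0.34 -0.65  1.74  0.22  1.14  0.47]
0.033 [ 0.5445 -0.1248]
0.021 [ 0.5389 -0.1142]
0.017 [ 0.537  -0.1107]
0.0 [ 53.7  -11.07] [-0.33  0.35]
0.17 [ 53.37 -10.72] [-0.3   0.37]
0.33 [ 53.07 -10.35] [-0.26  0.4 ]
0.5 [52.81 -9.95] [-0.23  0.42]
0.67 [52.58 -9.53] [-0.19  0.44]
0.83 [52.39 -9.09] [-0.15  0.45]
1.0 [52.24 -8.64] [-0.11  0.46]
1.17 [52.13 -8.17] [-0.07  0.47]
1.33 [52.06 -7.7 ] [-0.03  0.48]
1.5 [52.03 -7.22] [0.01 0.48]
1.67 [52.04 -6.75] [0.05 0.47]
1.83 [52.1  -6.27] [0.1  0.47]
2.0 [52.19 -5.81] [0.14 0.46]
2.17 [52.33 -5.35] [0.18 0.44]
2.33 [52.5 -4.9] [0.21 0.43]
2.5 [52.72 -4.48] [0.25 0.41]
2.67 [52.97 -4.07] [0.28 0.38]
2.83 [53.25 -3.69] [0.32 0.36]
3.0 [53.57 -3.33] [0.35 0.33]
3.17 [53.91 -3.  ] [0.37 0.3 ]
3.33 [54.29 -2.7 ] [0.4  0.26]
3.5 [54.68 -2.44] [0.42 0.23]
3.67 [55.1  -2.21] [0.44 0.19]
3.83 [55.54 -2.02] [0.45 0.15]
4.0 [55.99 -1.87] [0.46 0.11]
```

View pics/c1.png

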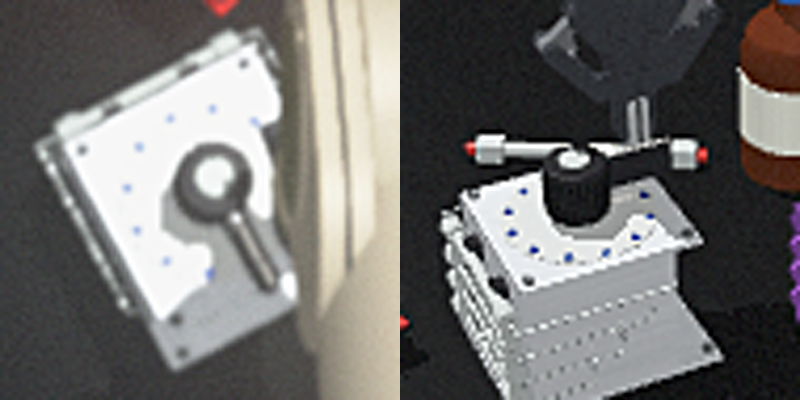

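Lever at its start; shut fingers stand behind it at side-crop (640,130). Approaching contact.

>>> apply_moves:
  plan:
    - [0,0.1,0.4,0.3,0.5]
    - [0,-0.1,0.4,0,0]
    - [0,-0.1,0.4,0,0]
    - [0,-0.1,0.3,0,0]
    - [0,0,0,0,0]
    - [0,0,0,0,0]

```text
clock: 5.55
eef_pos: [0.5413, -0.1121, 0.1356]
orientation: [3.141, 0.0, 2.063]
wrist_force: [-0.1, 0.3, 0.0]
gripper_width: 0.002
grip_force: 0.0
```

```bash
python3 - <<'E'
from h import *
rel()
E
```

```text
t 5.55 p [ 0.5413 -0.1121  0.1356] yaw 118.2 click of tool -0.01 r,d mm 48.9 20.0 F [-0.1  0.3  0. ] Fpush -0.3 q [ 0.69  0.32 -0.66  1.75  0.21  1.15  0.45]
```

>>> apply_moves:
  plan:
    - [0,-0.26,0.24,-0.1,-2.5]
    - [0,-0.28,0.27,-0.1,-3.5]
    - [0,-0.28,0.28,0,-3.5]
    - [0,-0.26,0.29,0,-3.5]
    - [0,-0.24,0.3,0,-3.5]
    - [0,-0.23,0.3,0,-3.5]
    - [0,0,0,0,0]
    - [0,0,0,0,0]

```text
clock: 6.22
eef_pos: [0.5258, -0.0956, 0.1334]
orientation: [3.142, 0.0, 1.715]
wrist_force: [-0.1, 0.1, -0.9]
gripper_width: -0.002
grip_force: 0.0
```

```bash
cat >> h.py <<'E'
def lever(cams=('side','top')):
    for n in cams:
        viewer.get_image(n)
        for d in viewer.tip_of('lever_tip',n):
            p=at_z(n,d['xy'],.15)[:2]-C
            if np.hypot(*p)<.09: print(n,'conf',round(d['conf'],2),'R mm',(1e3*np.hypot(*p)).round(),'lever clicks',(((PH-np.degrees(np.arctan2(p[1],p[0])))%360)/30).round(2))
E
python3 - <<'E'
from h import *
rel();lever()
E
```

```text
t 6.2167 p [ 0.5258 -0.0956  0.1334] yaw 98.3 click of tool 0.65 r,d mm 52.2 17.0 F [-0.1  0.1 -0.9] Fpush -0.1 q [ 0.64  0.27 -0.63  1.8   0.18  1.13  0.1 ]
side conf 0.81 R mm 62.0 lever clicks 1.08
```

One click done, just as predicted. On to the second.

>>> apply_moves:
  plan:
    - [0,-0.19,0.44,0,-5]
    - [0,-0.15,0.45,0,-5]
    - [0,-0.11,0.46,0,-5]
    - [0,-0.07,0.47,0,-5]
    - [0,-0.03,0.48,0,-5]
    - [0,0.01,0.48,0,-5]
    - [0,0,0,0,0]
    - [0,0,0,0,0]

```text
clock: 7.08
eef_pos: [0.5205, -0.0677, 0.1333]
orientation: [3.141, 0.0, 1.194]
wrist_force: [0.2, -0.6, -0.6]
gripper_width: -0.0
grip_force: 0.0
```

```bash
python3 - <<'E'
from h import *
rel();lever()
E
```

```text
t 7.0833 p [ 0.5205 -0.0677  0.1333] yaw 68.4 click of tool 1.65 r,d mm 52.0 16.7 F [ 0.2 -0.6 -0.6] Fpush 0.5 q [ 0.56  0.24 -0.58  1.82  0.15  1.12 -0.45]
side conf 0.56 R mm 71.0 lever clicks 2.36
```

```bash
python3 - <<'E'
from h import *
lever(('side','side','side','top'))
im=[cv2.resize(viewer.get_image(n)[y:y+95,x:x+95],(400,400),interpolation=cv2.INTER_CUBIC) for n,x,y in(('top',300,130),('side',245,130))]
cv2.imwrite('pics/c2.png',np.hstack(im))
E
```

```text
side conf 0.77 R mm 61.0 lever clicks 2.47
side conf 0.33 R mm 15.0 lever clicks 2.61
side conf 0.97 R mm 67.0 lever clicks 2.4
side conf 0.68 R mm 64.0 lever clicks 2.54
```

View pics/c2.png

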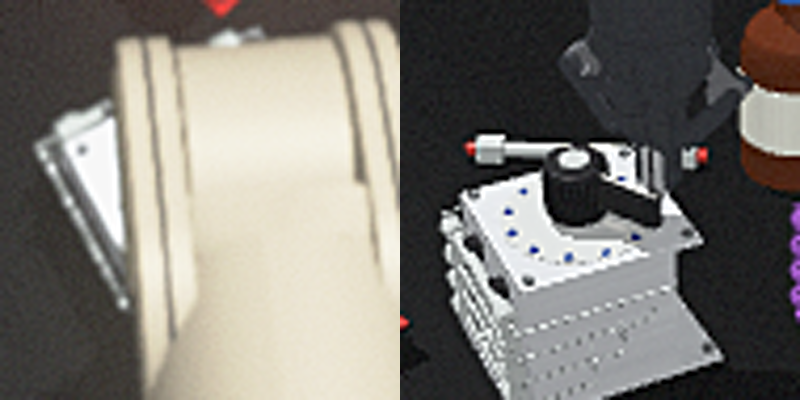

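```bash
python3 - <<'E'
from h import *
for k in(1,2,2.5,3):
    a=np.radians(PH-30*k)
    print(k,[((proj('side',[C[0]+r*np.cos(a),C[1]+r*np.sin(a),.15])-[245,130])*400/95+[400,0]).round() for r in(0.021,.062,.068)])
E
```

```text
1 [array([606., 164.]), array([669., 165.]), array([678., 166.])]
2 [array([600., 173.]), array([651., 193.]), array([659., 197.])]
2.5 [array([593., 177.]), array([633., 205.]), array([639., 209.])]
3 [array([586., 179.]), array([611., 213.]), array([614., 219.])]
```

The lever's end is at side-crop (660,197), which matches the prediction for exactly 2 clicks; the network reads were off. Third click.

>>> apply_moves:
  plan:
    - [0,0.05,0.47,0,-5]
    - [0,0.1,0.47,0,-5]
    - [0,0.14,0.46,0,-5]
    - [0,0.18,0.44,0,-5]
    - [0,0.21,0.43,0,-5]
    - [0,0.25,0.41,0,-5]
    - [0,0,0,0,0]
    - [0,0,0,0,0]

```text
clock: 8.45
eef_pos: [0.5297, -0.0407, 0.1333]
orientation: [3.142, 0.0, 0.67]
wrist_force: [0.1, -1.0, -0.9]
gripper_width: -0.002
grip_force: 0.0
```

```bash
python3 - <<'E'
from h import *
rel()
im=[cv2.resize(viewer.get_image(n)[y:y+95,x:x+95],(400,400),interpolation=cv2.INTER_CUBIC) for n,x,y in(('top',300,130),('side',245,130))]
cv2.imwrite('pics/c3.png',im[1])
E
```

```text
t 8.45 p [ 0.5297 -0.0407  0.1333] yaw 38.4 click of tool 2.65 r,d mm 52.1 16.5 F [ 0.1 -1.  -0.9] Fpush 0.5 q [ 0.46  0.25 -0.53  1.81  0.14  1.12 -1.02]
```

View pics/c3.png

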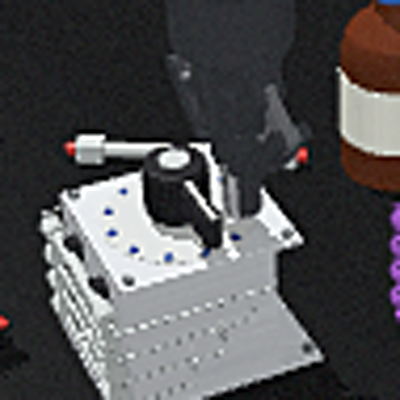

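Lever end at (214,219), which is exactly 3 clicks. Fourth click, slowing towards the end.

>>> apply_moves:
  plan:
    - [0,0.28,0.38,0,-5]
    - [0,0.32,0.36,0,-5]
    - [0,0.35,0.33,0,-5]
    - [0,0.37,0.3,0,-5]
    - [0,0.2,0.13,0,-2.5]
    - [0,0.2,0.13,0,-2.5]
    - [0,0.21,0.12,0,-2.5]
    - [0,0.13,0.07,0,-1.5]
    - [0,0,0,0,0]
    - [0,0,0,0,0]

```text
clock: 9.38
eef_pos: [0.5502, -0.023, 0.1333]
orientation: [3.141, 0.0, 0.162]
wrist_force: [-0.4, -1.0, 0.1]
gripper_width: 0.0
grip_force: 0.0
```

```bash
python3 - <<'E'
from h import *
rel()
im=[cv2.resize(viewer.get_image(n)[y:y+95,x:x+95],(400,400),interpolation=cv2.INTER_CUBIC) for n,x,y in(('top',300,130),('side',245,130))]
cv2.imwrite('pics/c4.png',im[1])
for k in(3.5,4):
    a=np.radians(PH-30*k)
    print(k,[((proj('side',[C[0]+r*np.cos(a),C[1]+r*np.sin(a),.15])-[245,130])*400/95).round() for r in(0.021,.062,.068)])
E
```

```text
t 9.3833 p [ 0.5502 -0.023   0.1333] yaw 9.3 click of tool 3.62 r,d mm 51.7 16.6 F [-0.4 -1.   0.1] Fpush 0.6 q [ 0.36  0.28 -0.47  1.76  0.14  1.13 -1.56]
3.5 [array([178., 181.]), array([185., 219.]), array([187., 224.])]
4 [array([169., 181.]), array([159., 220.]), array([158., 226.])]
```

View pics/c4.png

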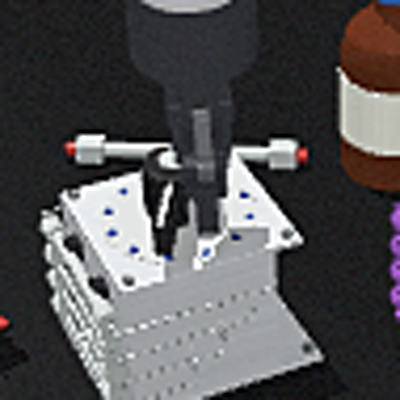

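The lever points to (160,225), which is the fourth click. I'll back off, lift clear and go over the button.

>>> apply_moves:
  plan:
    - [0,-0.7,-0.1,0,0]
    - [0,-0.8,-0.1,0,0]
    - [0,-0.2,0,2,0]
    - [0,0,0,3,0]
    - [0,0,0,3,0]
    - [0,-1,2.5,0,0]
    - [0,-1,3.5,0,0]
    - [0,-1,3.5,0,0]
    - [0,-1,3.5,0,0]
    - [0,-1,3.5,0,0]

```text
clock: 10.32
eef_pos: [0.4819, 0.1413, 0.2135]
orientation: [3.141, -0.0, 0.16]
wrist_force: [1.4, 0.6, 0.1]
gripper_width: -0.0
grip_force: 0.0
```

>>> apply_moves:
  plan:
    - [0,-1,3.5,0,0]
    - [0,-1,3.5,-1,0]
    - [0,-1,3.5,-3,0]
    - [0,-1,3,-3,0]
    - [0,0,1,-2,0]
    - [0,0,0,0,0]
    - [0,0,0,0,0]

```text
clock: 10.9
eef_pos: [0.4439, 0.2794, 0.1275]
orientation: [3.141, 0.002, 0.162]
wrist_force: [-0.1, -0.7, 0.6]
gripper_width: -0.0
grip_force: 0.0
```

```bash
python3 - <<'E'
from h import *
rel();lever(('top','side'))
t=viewer.get_image('top');s=viewer.get_image('side')
a=cv2.resize(t[130:225,300:395],(400,400),interpolation=cv2.INTER_CUBIC);b=cv2.resize(s[240:360,270:390],(400,400),interpolation=cv2.INTER_CUBIC)
cv2.imwrite('pics/c5.png',np.hstack([a,b]))
x=cv2.imread('pics/top0.png');hsv=cv2.cvtColor(x,cv2.COLOR_BGR2HSV)
for n in('top','side'):
    h=cv2.cvtColor(cv2.imread(f'pics/{n}0.png'),cv2.COLOR_BGR2HSV);m=cv2.inRange(h,(45,90,60),(85,255,255))
    k,l,st,c=cv2.connectedComponentsWithStats(m);i=1+st[1:,4].argmax();print(n,st[i],c[i],at_z(n,c[i],.053))
E
```

```text
t 10.9 p [0.4439 0.2794 0.1275] yaw 9.3 click of tool 3.62 r,d mm 367.2 72.9 F [-0.1 -0.7  0.6] Fpush 0.2 q [-0.02  0.28 -0.71  1.82  0.2   1.12 -2.21]
top conf 0.68 R mm 58.0 lever clicks 3.97
side conf 0.58 R mm 67.0 lever clicks 4.11
top [197 227  12  12 117] [202.7008547  232.38461538] [0.4424 0.2919 0.053 ]
side [326 298  13  13 139] [331.81294964 303.56834532] [0.4436 0.2953 0.053 ]
```

View pics/c5.png

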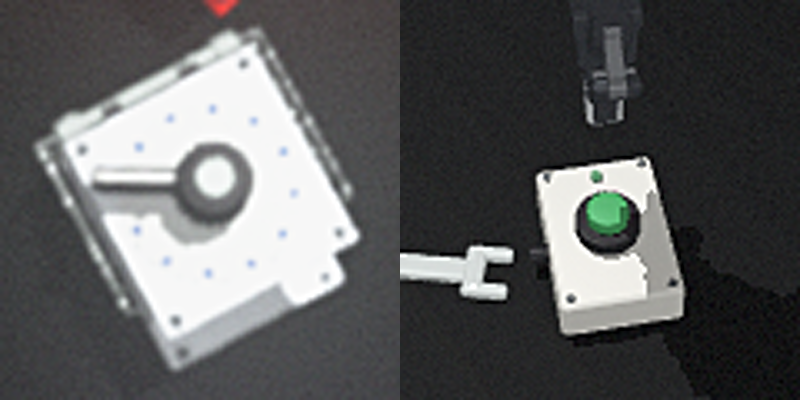

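Top crop: the lever points left to (95,178), the fourth mark. The button is at about (0.442, 0.291). Descending and pressing.

>>> apply_moves:
  plan:
    - [0,-0.2,1.1,-2,0]
    - [0,0,0,-2.5,0]
    - [0,0,0,-1.9,0]
    - [0,0,0,0,0]
    - [0,0,0,0,0]

```text
clock: 11.62
eef_pos: [0.4429, 0.2904, 0.0643]
orientation: [3.141, 0.001, 0.16]
wrist_force: [-0.5, 0.6, 0.4]
gripper_width: 0.002
grip_force: 0.0
```

```bash
python3 - <<'E'
from h import *
rel()
E
```

```text
t 11.6167 p [0.4429 0.2904 0.0643] yaw 9.2 click of tool 3.62 r,d mm 378.1 72.9 F [-0.5  0.6  0.4] Fpush 0.4 q [-0.07  0.37 -0.69  1.86  0.28  1.   -2.29]
```

>>> apply_moves:
  plan:
    - [0,0,0,-0.6,0]
    - [0,0,0,-0.4,0]
    - [0,0,0,-0.4,0]
    - [0,0,0,-0.3,0]
    - [0,0,0,0,0]
    - [0,0,0,0,0]

```text
clock: 12.12
eef_pos: [0.4438, 0.2912, 0.0481]
orientation: [-3.141, -0.002, 0.16]
wrist_force: [-0.1, -1.2, 6.7]
gripper_width: 0.001
grip_force: 3.8
```

>>> apply_moves:
  plan:
    - [0,0,0,-0.15,0]
    - [0,0,0,0,0]
    - [0,0,0,0,0]

```text
clock: 12.37
eef_pos: [0.444, 0.2913, 0.0478]
orientation: [3.141, -0.002, 0.16]
wrist_force: [-5.3, -5.6, 24.7]
gripper_width: -0.001
grip_force: 11.7
```

>>> apply_moves:
  plan:
    - [0,0,0,0.6,0]
    - [0,0,0,1.5,0]
    - [0,0,0,3,0]
    - [0,0,0,3.5,0]
    - [0,0,0,3.5,0]
    - [0,0,0,0,0]
    - [0,0,0,0,0]

```text
clock: 12.95
eef_pos: [0.4439, 0.2916, 0.1686]
orientation: [-3.141, -0.004, 0.16]
wrist_force: [-0.1, -0.7, -0.4]
gripper_width: 0.001
grip_force: 0.0
```

```bash
python3 - <<'E'
from h import *
rel();lever(('top',))
for n in('top','side'):
  viewer.get_image(n)
  for k in('solvent_bottle','loose_column','spanner','beaker'):
    d=viewer.tip_of(k,n)[:1]; print(n,k,[at_z(n,x['xy'],0)[:2] for x in d])
t=viewer.get_image('side')
h=cv2.cvtColor(t,cv2.COLOR_BGR2HSV);m=cv2.inRange(h,(45,90,60),(85,255,255));k,l,st,c=cv2.connectedComponentsWithStats(m);i=1+st[1:,4].argmax();print(st[i],c[i])
E
```

```text
t 12.95 p [0.4439 0.2916 0.1686] yaw 9.2 click of tool 3.62 r,d mm 379.1 71.6 F [-0.1 -0.7 -0.4] Fpush 0.2 q [-0.03  0.24 -0.73  1.76  0.17  1.2  -2.21]
top conf 0.88 R mm 60.0 lever clicks 3.99
top solvent_bottle [array([ 0.4455, -0.2882])]
top loose_column [array([ 0.5964, -0.2919])]
top spanner [array([0.5798, 0.3227])]
top beaker [array([ 0.5722, -0.0699])]
side solvent_bottle [array([ 0.6175, -0.3   ])]
side loose_column [array([ 0.6039, -0.2871])]
side spanner [array([0.5808, 0.2946])]
side beaker [array([0.6499, 0.2521])]
[326 298  13  13 139] [331.81294964 303.56834532]
```

The button bottomed out at 24.7 N and sprang back: its blob in the side image is the same as before the press. The dial reads 3.99 clicks and nothing else was touched.

```bash
python3 -c "
from rig import workorder;print(workorder.sign_off())"
```

```text
the job is handed in; nothing more can be done
None
```

I pushed the selector dial exactly four clicks clockwise, pressed the start button fully down and let it spring back, touched nothing else, and handed the job in; the sign-off returned no verdict.

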